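Click a battery pack into the sloped charger and switch it on

ROBOT

A 6-joint arm with a two-finger parallel gripper is mounted at the origin on a cart in front of the work surface, level with it; the furniture and walls round the work are solid. World frame = base frame: x ahead of the robot, y to its left, z up, the work surface at z = 0. Lengths are in m, angles in rad, forces in N, time in s.
With the tool pointing down it reaches from about 0.325 to 1 m from the base axis. Payload 5.1 kg.
Tool frame: the origin (TCP) lies midway between the tips of the shut fingers; the grasp point (between the pads) lies 19 mm behind it; z points along the fingers, y is the line along which they close (so a half turn about z gives the same grasp; the last joint's range is limited). The gripper opens to 85 mm and grips with 20 to 120 N. Pads are 22 mm wide; open, the fingers measure 114 mm over their backs; the gripper's body (76 mm by 85 mm) begins 54 mm behind the grasp point. The pads swing forward as they close: fully open they stand 13 mm farther back than shut.
Start: joints at [-1.32, 0.124, 1.65, -0, 1.367, -0.083], TCP at [0.213, -0.614, 0.231] pointing down, gripper open.
Joint ranges: [-2.61, 2.61], [-1.02, 2.33], [0.03, 2.71], [-1.35, 4.49], [0.32, 2.68], [-2.91, 2.91]. Speed limits (rad/s): [2.57, 2.57, 3.14, 3.14, 3.14, 3.14].

INTERFACE

Orientations are given as a unit quaternion [x, y, z, w].
In Python, from workcell import get_obs, cams, r gives the robot as it stands. The module is installed in compiled form; this text tells all that it offers.
- The arm moves only by the shell command python3 -m pendant 'ROWS' [FORCE]. ROWS is JSON, a list of rows, each an object of numbers: "dx", "dy", "dz": the shift along the tool's x, y, z in m; "rx", "ry", "rz": the turn, a rotation vector about the tool's x, y, z in rad; "fingers": the finger opening in m, from 0 to 0.0854. In form: [{"dx": .., "dy": .., "dz": .., "rx": .., "ry": .., "rz": .., "fingers": ..}, ...]. A call has 1 to 5 rows; each row shifts and turns the commanded pose from where the row before left it, along the tool's axes as they then stand; what a row does not reach is not made up. A row lasts 1/10 s, in which the tool goes at most 50 mm and 8.59 degrees, less where a joint would pass 70% of its speed; a pose out of reach is approached as far as the arm can. A call is refused whole if a number of a shift passes 0.05 or a number of a turn 0.15, either way. A call with a gripper value outside its range is refused whole. The fingers move at their own pace and stop on an object; FORCE is the grip in N (left out, the last holds). Time passes only in rows, so rows that do not move let the fingers close. It gives the time, the measured TCP pose, the force, the opening and the grip force at its end, in the units of the state.
- get_obs(): the state, without advancing time (a new reading comes with each control period).
- cams.capture(name): name is "scene" or "top"; returns a dict with "image" (400x640x3 uint8, red, green, blue), "fx", "fy", "cx", "cy" (pixels), "world_from_camera" (4x4, takes a point from camera to world coordinates). Camera axes: x right, y up, looking along -z (the intrinsics and any distortion apply to the point x, -y, -z); pixel columns grow to the right and rows downward; lengths in m; the calibration is good to about 2 mm. A picture is of the moment at which its call begins. There is no depth.
- r.finish_job(): hands the job in; it is judged then, once.
The state is a dict: "t": time; "q": joint angles; "qvel": joint speeds; "joint_torque": joint torques, N m; "tool_pos": TCP position; "eef_rot": TCP orientation; "wrist_force": force on the tool from outside, world axes, zero at the start; "moment": the same for the moment, N m; "grip_width": finger opening in m; "finger_force": force on a finger pad.
Only numpy, scipy, OpenCV 4.12 (cv2) and the standard library are available. Lean on these libraries where they do the work, as an engineer would, in place of code of your own. Each camera call takes 0.05 s, during which the arm holds its last target. There are 200 camera calls.

TASK

Put the battery pack with the green cap on charge: push it down into the bay of the sloped white charger until it clicks past the sprung ball and sits fully home on the floor of the bay, and only then swing the charger's red-knobbed lever all the way over, away from the robot, to switch it on. Leave the pack with the orange cap, and the jar, cup and tub, where they stand.

Things in the scene. Friction and masses are not known exactly. Their poses are not given: they have to be found in the camera images.
- green_pack: Pack to charge: upright grey block, green cap and patches, 46 (x) by 26 (y) by 95 mm high (z), 0.16 kg. Origin: centre of underside. Foot edges rounded 5 mm. A groove for the ball, 3.5 mm deep, runs across both broad faces (+y, -y), 13 to 27 mm above the underside; it fits at either half turn. Stands on the table; grip it across the 26 mm, fingertips 50 mm or more above the underside.
- orange_pack: A second pack of the same shape and size with an orange cap; it must stay standing where it is. The two packs stand 9 to 22 cm apart and may have changed places.
- charger: White sloped console fixed on the table. Origin at table height below the centre of the bay's mouth; x to its back, y to its left, z up. It spans x -70 to 70 mm, y -45 to 115 mm. Its top face slopes at 28 degrees, from 62 mm high at the front (towards the robot) to 136 mm at the back.
- bay: Rectangular bay sunk square into the sloped face, 49 (x) by 28 mm (y), 45 mm deep, mouth in a black bezel. Origin: centre of the bay's floor; z points out of the bay, 28 degrees from vertical, towards the charger's front; x up the slope, y to its left. A pack goes in foot first along -z, its 46 mm along the bay's x (its z along the bay's z); home, it stands on the floor and 50 mm of it stick out.
- ball_body (a joint): Travel (m) of the sprung ball, 18 mm across, in the bay's -y wall, centred 20 mm above the floor: 0 fully out (5 mm into the bay), about 3 mm while a pack slides past, near 0 again in the groove. Spring 6 N plus 1.5 N per mm. A pack meets it with its underside about 28 mm above the floor and needs about 6 to 15 N along the bay; the ball drops into the groove over the last 7 mm.
- power_lever (a joint): Angle (rad) of the power lever: steel stalk with a red ball knob 22 mm across, left of the bay. Pivot at (0, 80, 53) mm in the bay's frame, turning about its y; knob centre 45 mm from it. 0 = off, leaning 0.5 rad from the bay's z to the low front; 1.0 = on, at the stop, leaning 0.5 rad to the back. Starts at 0 to 0.12, stays where left; about 1.5 N at the knob moves it.
- lever_tip (a point): Centre of the lever's red ball knob.
- jar: Jar with a green lid, 66 mm across, 84 mm high, behind the charger; origin at the centre of its underside.
- cup: Steel cup, 76 mm across, 102 mm high, on the far side of the packs; origin at the centre of its underside.
- tub: Closed white spread tub, 96 x 137 x 53 mm, to the right of the charger; origin at the centre of its underside.
Mind the look-alikes: they are no part of the job. What is shaped like the green_pack but yellow is not meant.

How it is judged:
On the way, in this order (a step that is already met when the one before it is completed fails the run):
1. the green pack is clicked home in the bay while the lever is still off (below 0.4 rad) (z of green_pack in the frame of bay between -0.004 and 0.003 m and x of green_pack in the frame of bay between -0.005 and 0.005 m and y of green_pack in the frame of bay between -0.005 and 0.005 m and value of joint ball_body below 0.0015 m and value of joint power_lever below 0.4 rad), for 0.1 s.
2. the lever is swung over to on (above 0.8 rad) (value of joint power_lever above 0.8 rad), for 0.1 s.
At the end, for the whole second after the job is handed in: Green-capped pack at rest in the bay, underside within 3 mm of its floor, within 5 mm and 0.15 rad of its centre and axis, ball out in the groove (travel under 1.5 mm); lever above 0.8 rad; orange-capped pack upright within 30 mm of its start (z of green_pack in the frame of bay between -0.004 and 0.003 m and x of green_pack in the frame of bay between -0.005 and 0.005 m and y of green_pack in the frame of bay between -0.005 and 0.005 m and angle between the z axis of green_pack and the z axis of bay, either way round below 0.15 rad and value of joint ball_body below 0.0015 m and value of joint power_lever above 0.8 rad and linear speed of green_pack below 0.02 m/s and angle between orange_pack's own z axis and vertical below 0.2 rad and distance of orange_pack from where it was at the start of the episode below 0.03 m); the robot touches nothing.
It fails at once if the orange pack, jar, cup or tub is moved more than 30 mm or the orange pack tipped over (distance of any of orange_pack, jar, cup, tub from where it was at the start of the episode above 0.03 m or angle between orange_pack's own z axis and vertical above 0.5 rad).
It also fails if it takes over 48 s, if anything falls off the work surface, if the arm or the gripper's body presses on something with over 40 N, if the wrist force passes 120 N, or if a joint passes its speed limit or range.

## Working session

There is one attempt and no reset: what is moved stays moved. The work goes in short steps, Python scripts to look and compute and a shell command to move; the robot and the scene stay as the last step left them, time stands still between calls to the robot, and variables do not carry over. Pictures are saved under pics/ and viewed, at most 10 in all, crops included, and the job is handed in when it is done.

```bash
mkdir -p pics; cat > h.py <<'E'
import numpy as np, cv2, json
from workcell import get_obs, cams, r
def cap(n,f=None):
    c=cams.capture(n)
    if f: cv2.imwrite('pics/'+f,c['image'][:,:,::-1])
    return c
def ray(c,u,v):
    T=np.array(c['world_from_camera']); d=np.array([(u-c['cx'])/c['fx'],-(v-c['cy'])/c['fy'],-1.])
    return T[:3,3],T[:3,:3]@(d/np.linalg.norm(d))
def onz(c,u,v,z):
    o,d=ray(c,u,v); return o+d*(z-o[2])/d[2]
def tri(a,pa,b,pb):
    o1,d1=ray(a,*pa);o2,d2=ray(b,*pb)
    s=np.linalg.lstsq(np.stack([d1,-d2],1),o2-o1,rcond=None)[0]
    p,q=o1+s[0]*d1,o2+s[1]*d2
    return (p+q)/2,np.linalg.norm(p-q)
def proj(c,p):
    T=np.array(c['world_from_camera']); x=T[:3,:3].T@(np.array(p)-T[:3,3])
    return c['cx']+c['fx']*x[0]/-x[2], c['cy']-c['fy']*x[1]/-x[2]
E
python3 - <<'E'
from h import *
for n in('scene','top'):
    c=cap(n,n+'0.png'); print({k:(v if k!='image' else 0) for k,v in c.items()})
print(get_obs())
E
```

```text
{'image': 0, 'fx': 440.6913400171013, 'fy': 440.6913400171013, 'cx': 324.5674950454873, 'cy': 197.15718463175367, 'world_from_camera': array([[-0.89159491,  0.22465912, -0.39317527, -0.00271358],
       [-0.45263383, -0.41633646,  0.78853444,  1.07112086],
       [ 0.01345825,  0.88101772,  0.47289179,  0.79932994],
       [ 0.        ,  0.        ,  0.        ,  1.        ]])}
{'image': 0, 'fx': 369.5920529305964, 'fy': 369.5920529305964, 'cx': 324.7511842881601, 'cy': 201.12560216273292, 'world_from_camera': array([[-0.00578827,  0.99601771, -0.08896751,  0.4633427 ],
       [-0.99995889, -0.00514424,  0.00746655, -0.08946273],
       [ 0.00697914,  0.08900707,  0.99600654,  1.43843204],
       [ 0.        ,  0.        ,  0.        ,  1.        ]])}
{'t': 0.1, 'q': array([-1.31959489e+00,  1.24479588e-01,  1.65152732e+00, -1.90615530e-06,
        1.36749811e+00, -8.25950768e-02]), 'qvel': array([-0.00172568, -0.0046041 , -0.00040115,  0.00048071, -0.0014893 ,
        0.00079582]), 'joint_torque': array([-1.72862783e-04, -4.24928176e+01, -3.66654217e+01, -9.47763920e-05,
        3.91304609e-03, -2.29501964e-07]), 'tool_pos': array([ 0.21279991, -0.61360137,  0.23015623]), 'eef_rot': array([ 9.86104302e-01,  1.66124626e-01, -8.14438496e-05, -9.52709526e-04]), 'wrist_force': array([-0.5220242 , -0.0944934 ,  0.26893255]), 'moment': array([-0.04260537, -0.02595488,  0.0351652 ]), 'finger_force': 0.0, 'grip_width': 0.0854433977165207}
```

View pics/scene0.png

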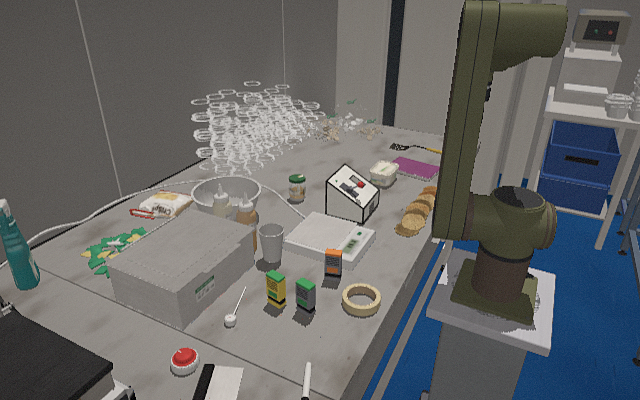

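View pics/top0.png

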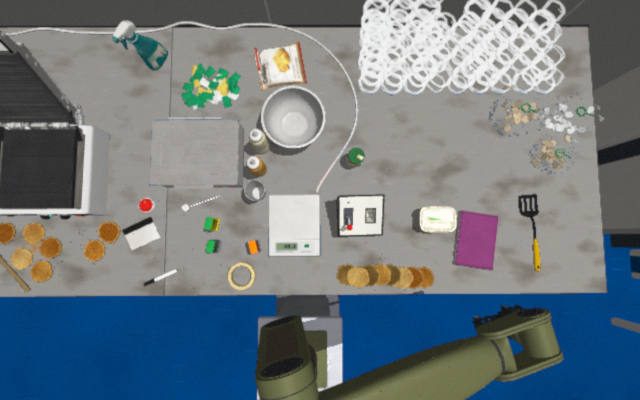

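The scene view shows a yellow pack at (275,288), a grey pack with a green cap at (306,295), an orange-capped pack at (333,262) and the charger at (352,193). In the top view these are at (212,224), (212,247), (253,247) and (360,215).

Possible mistakes for the green pack: the yellow look-alike (275,288), the orange pack (333,262), and the jar's green lid (297,178). I choose the grey block with the green cap at (306,295) and will check it in a crop.

```bash
python3 - <<'E'
import cv2,numpy as np
s=cv2.imread('pics/scene0.png');t=cv2.imread('pics/top0.png')
z=lambda i,x,y,w,h:cv2.resize(i[y:y+h,x:x+w],(400,300),interpolation=cv2.INTER_CUBIC)
cv2.imwrite('pics/crop.png',np.vstack([np.hstack([z(s,262,242,92,69),z(s,312,157,80,60)]),np.hstack([z(t,195,210,72,54),z(t,328,185,64,48)])]))
E
```

```text
(no output)
```

View pics/crop.png

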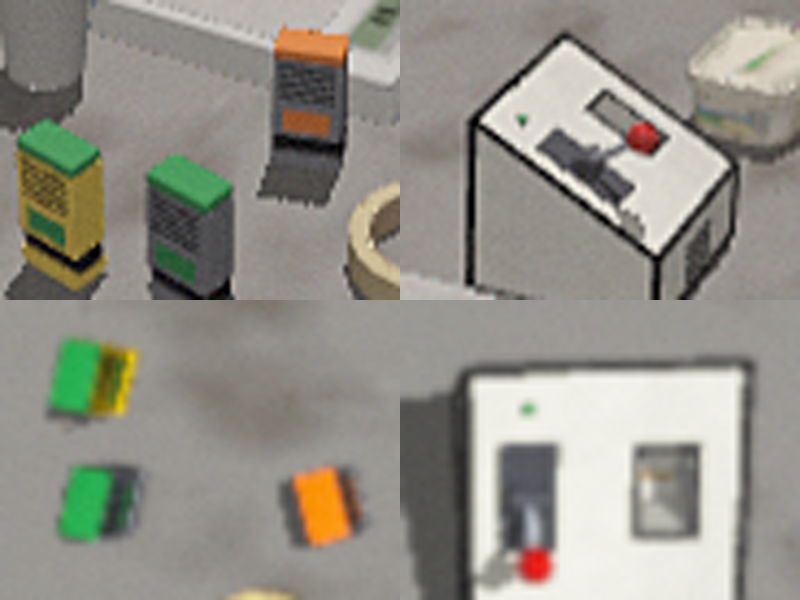

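```bash
cat > quad.py <<'E'
from h import *
K=8
def quad(im,x,y,w,h,maskf,n=4):
    p=cv2.resize(im[y:y+h,x:x+w],None,fx=K,fy=K,interpolation=cv2.INTER_CUBIC)
    m=maskf(p).astype(np.uint8)
    m=cv2.morphologyEx(m,cv2.MORPH_OPEN,np.ones((5,5)))
    c=max(cv2.findContours(m,cv2.RETR_EXTERNAL,cv2.CHAIN_APPROX_NONE)[0],key=cv2.contourArea)
    hull=cv2.convexHull(c)
    for e in np.linspace(.01,.2,60):
        a=cv2.approxPolyDP(hull,e*cv2.arcLength(hull,True),True)[:,0].astype(float)
        if len(a)<=n: break
    pts=c[:,0].astype(float); L=[]
    for i in range(len(a)):
        A,B=a[i],a[(i+1)%len(a)]; d=B-A; l=np.linalg.norm(d); d/=l
        s=(pts-A)@d; q=np.abs((pts-A)@[-d[1],d[0]])
        sel=pts[(s>.15*l)&(s<.85*l)&(q<1.0*K)]
        vx,vy,x0,y0=cv2.fitLine(sel.astype(np.float32),cv2.DIST_HUBER,0,.01,.01)[:,0]
        L.append(np.cross([x0,y0,1],[x0+vx,y0+vy,1]))
    co=[]
    for i in range(len(L)):
        z=np.cross(L[i-1],L[i]); co.append(z[:2]/z[2])
    return (np.array(co)+.5)/K-.5+[x,y]
E
cat > m1.py <<'E'
from quad import *
np.set_printoptions(precision=4,suppress=True)
t,s=cap('top'),cap('scene')
g=lambda p:p.min(2)>150
qt=quad(t['image'],328,185,64,60,lambda p:p.min(2)>150); qs=quad(s['image'],318,157,66,66,lambda p:p.min(2)>165)
print(qt,qs,sep='\n')
def match(qt,qs,z):
    # order scene corners to the top's by world angle
    w=np.array([onz(t,*p,z)[:2] for p in qt]); v=np.array([onz(s,*p,z)[:2] for p in qs])
    from scipy.optimize import linear_sum_assignment as la
    D=np.linalg.norm((w-w.mean(0))[:,None]-(v-v.mean(0))[None],axis=2); return la(D)[1]
P=[]
for i,j in enumerate(match(qt,qs,.1)):
    p,e=tri(t,qt[i],s,qs[j]); P.append(p); print('corner',p,'gap',e)
P=np.array(P);print('mean',P.mean(0))
HSV=lambda p:cv2.cvtColor(p,cv2.COLOR_RGB2HSV)
red=lambda im,x,y,w,h:(lambda k:np.array([np.nonzero(k)[1].mean()+x,np.nonzero(k)[0].mean()+y]))((im[y:y+h,x:x+w,0]>130)&(im[y:y+h,x:x+w,1]<70))
print('knob',tri(t,red(t['image'],335,215,30,25),s,red(s['image'],345,170,30,30)))
green=lambda p:(HSV(p)[...,0]>50)&(HSV(p)[...,0]<80)&(HSV(p)[...,1]>120)
gt=lambda p:green(p)&(HSV(p)[...,2]>125)
oran=lambda p:(HSV(p)[...,0]>5)&(HSV(p)[...,0]<18)&(HSV(p)[...,1]>150)&(HSV(p)[...,2]>150)
for nm,bt,bs,f in(('green',(200,236,25,24),(292,274,28,25),gt),('orange',(243,236,25,24),(322,246,24,20),oran)):
    a=quad(t['image'],*bt,f); b=quad(s['image'],*bs,f); print(nm,a,b,sep='\n')
    ca,cb=a.mean(0),b.mean(0); print(' centre',tri(t,ca,s,cb)); 
    for c,q in((t,a),(s,b)):
        w=np.array([onz(c,*p,.095)[:2] for p in q]); print(' ',w.mean(0)); d=np.roll(w,-1,0)-w; print(np.linalg.norm(d,axis=1),np.degrees(np.arctan2(d[:,1],d[:,0])))
E
python3 m1.py
```

```text
[[382.4637 195.4925]
 [380.6912 233.6368]
 [339.0905 234.837 ]
 [339.3757 196.5787]]
[[344.813  164.7803]
 [377.4159 189.1955]
 [362.8979 207.0643]
 [327.5465 180.3896]]
corner [ 0.6    -0.3043  0.1321] gap 0.0019885216342407064
corner [ 0.4656 -0.3062  0.0622] gap 0.0035270461108251046
corner [ 0.4609 -0.152   0.065 ] gap 0.0008896863742231085
corner [ 0.596  -0.1511  0.1344] gap 0.0005038716414459245
mean [ 0.5306 -0.2284  0.0984]
knob (array([ 0.4889, -0.1847,  0.1331]), np.float64(3.767203439115803e-05))
green
[[214.4891 240.1219]
 [212.0678 252.7532]
 [205.0198 251.7818]
 [207.849  239.718 ]]
[[295.4616 281.5107]
 [301.8044 277.3774]
 [314.8152 284.185 ]
 [308.8303 288.9847]]
 centre (array([0.4231, 0.3166, 0.0915]), np.float64(0.000916723681520137))
  [0.4229 0.3153]
[0.0458 0.0256 0.0441 0.024 ] [170.2521  81.8789 -12.036  -93.8019]
  [0.4217 0.3203]
[0.0223 0.0422 0.0232 0.044 ] [-105.4236  168.9565   79.0724  -12.2238]
orange
[[254.8035 239.6367]
 [257.8919 251.6825]
 [250.2039 253.8796]
 [247.3184 241.8511]]
[[326.3718 248.178 ]
 [341.8394 250.3113]
 [340.1594 255.3865]
 [324.601  253.3941]]
 centre (array([0.42  , 0.1628, 0.0908]), np.float64(0.0014431045087022493))
  [0.4196 0.1617]
[0.0447 0.0286 0.0445 0.028 ] [-164.9964  105.564    14.2185  -73.8413]
  [0.4183 0.1683]
[0.0437 0.0245 0.0431 0.0254] [-165.5302  104.2076   15.6122  -74.2878]
```

```bash
P="python3 -m pendant"
$P '[{"dz":-0.02,"rz":0.13},{"dz":-0.02,"rz":0.13},{"dz":-0.02,"rz":0.13},{"dz":-0.02,"rz":0.13},{"dx":0.012,"dy":-0.046}]'
$P '[{"dx":0.012,"dy":-0.046},{"dx":0.012,"dy":-0.046},{"dx":0.012,"dy":-0.046},{"dx":0.012,"dy":-0.046},{"dx":0.012,"dy":-0.046}]'
$P '[{"dx":0.012,"dy":-0.046},{"dx":0.012,"dy":-0.046},{"dx":0.012,"dy":-0.046},{"dx":0.012,"dy":-0.046},{"dx":0.012,"dy":-0.046}]'
$P '[{"dx":0.012,"dy":-0.046},{"dx":-0.012,"dy":-0.044},{"dx":-0.012,"dy":-0.044},{"dx":-0.012,"dy":-0.044},{"dx":-0.012,"dy":-0.044}]'
cat > d.py <<'E'
# remaining move to a target pose: tool-frame shift and turn.  usage: delta(pos, x_axis_dir, z_axis_dir)
from h import *
from scipy.spatial.transform import Rotation as Ro
np.set_printoptions(precision=4,suppress=True)
CH=np.array([.5313,-.2634,0]); YAW=np.radians(1.3)
def bay():
    C=Ro.from_euler('z',YAW).as_matrix(); B=C@Ro.from_euler('y',-28,degrees=True).as_matrix()
    return CH+C@[0,0,.0992]-.045*B[:,2],B
def delta(pos,x,z):
    z=np.array(z,float);z/=np.linalg.norm(z);x=np.array(x,float);x-=z*(x@z);x/=np.linalg.norm(x)
    R=np.stack([x,np.cross(z,x),z],1); o=get_obs(); A=Ro.from_quat(o['eef_rot']).as_matrix()
    print('t %.2f'%o['t'],'pos',o['tool_pos'],'q',o['q'],'F',o['wrist_force'],'w %.4f f %.1f'%(o['grip_width'],o['finger_force']))
    print('shift(tool)',A.T@(np.array(pos)-o['tool_pos']),'turn(tool)',Ro.from_matrix(A.T@R).as_rotvec(),'shift after turn',R.T@(np.array(pos)-o['tool_pos']))
E
python3 -c "
from d import *
a=np.radians(-11);delta([.4225,.317,.2],[np.cos(a),np.sin(a),0],[0,0,-1])"
```

```text
t 0.20 pos [ 0.2128 -0.6138  0.2305] q [-1.3196  0.1243  1.6512 -0.      1.3675 -0.0826] F [ 0.1811 -0.6905  0.7848] w 0.0855 f 0.0
shift(tool) [ 0.503  -0.8107  0.0316] turn(tool) [-0.0013  0.0003  0.5258] shift after turn [ 0.0282 -0.9537  0.0305]schema error: expected keys dx, dy, dz, rx, ry, rz, fingers
schema error: expected keys dx, dy, dz, rx, ry, rz, fingers
schema error: expected keys dx, dy, dz, rx, ry, rz, fingers
schema error: expected keys dx, dy, dz, rx, ry, rz, fingers
```

```bash
P="python3 -m pendant"
$P '[{"dx":0,"dy":0,"dz":-0.02,"rx":0,"ry":0,"rz":0.13,"fingers":0.085},{"dx":0,"dy":0,"dz":-0.02,"rx":0,"ry":0,"rz":0.13,"fingers":0.085},{"dx":0,"dy":0,"dz":-0.02,"rx":0,"ry":0,"rz":0.13,"fingers":0.085},{"dx":0,"dy":0,"dz":-0.02,"rx":0,"ry":0,"rz":0.13,"fingers":0.085},{"dx":0.012,"dy":-0.046,"dz":0,"rx":0,"ry":0,"rz":0,"fingers":0.085}]' 30
$P '[{"dx":0.012,"dy":-0.046,"dz":0,"rx":0,"ry":0,"rz":0,"fingers":0.085},{"dx":0.012,"dy":-0.046,"dz":0,"rx":0,"ry":0,"rz":0,"fingers":0.085},{"dx":0.012,"dy":-0.046,"dz":0,"rx":0,"ry":0,"rz":0,"fingers":0.085},{"dx":0.012,"dy":-0.046,"dz":0,"rx":0,"ry":0,"rz":0,"fingers":0.085},{"dx":0.012,"dy":-0.046,"dz":0,"rx":0,"ry":0,"rz":0,"fingers":0.085}]'
$P '[{"dx":0.012,"dy":-0.046,"dz":0,"rx":0,"ry":0,"rz":0,"fingers":0.085},{"dx":0.012,"dy":-0.046,"dz":0,"rx":0,"ry":0,"rz":0,"fingers":0.085},{"dx":0.012,"dy":-0.046,"dz":0,"rx":0,"ry":0,"rz":0,"fingers":0.085},{"dx":0.012,"dy":-0.046,"dz":0,"rx":0,"ry":0,"rz":0,"fingers":0.085},{"dx":0.012,"dy":-0.046,"dz":0,"rx":0,"ry":0,"rz":0,"fingers":0.085}]'
$P '[{"dx":0.012,"dy":-0.046,"dz":0,"rx":0,"ry":0,"rz":0,"fingers":0.085},{"dx":-0.012,"dy":-0.044,"dz":0,"rx":0,"ry":0,"rz":0,"fingers":0.085},{"dx":-0.012,"dy":-0.044,"dz":0,"rx":0,"ry":0,"rz":0,"fingers":0.085},{"dx":-0.012,"dy":-0.044,"dz":0,"rx":0,"ry":0,"rz":0,"fingers":0.085},{"dx":-0.012,"dy":-0.044,"dz":0,"rx":0,"ry":0,"rz":0,"fingers":0.085}]'
python3 -c "
from d import *
a=np.radians(-11);delta([.4225,.317,.2],[np.cos(a),np.sin(a),0],[0,0,-1])"
```

```text
t: 0.7
tool_pos: [0.232, -0.5746, 0.3141]
eef_rot: [0.995, -0.096, 0.001, 0.003]
wrist_force: [0.6, 0.0, 1.3]
grip_width: 0.0851
finger_force: 0.0
t: 1.2
tool_pos: [0.3351, -0.3544, 0.3112]
eef_rot: [0.996, -0.093, 0.0, -0.0]
wrist_force: [1.4, -0.2, 0.1]
grip_width: 0.085
finger_force: 0.0
t: 1.7
tool_pos: [0.4366, -0.1394, 0.3114]
eef_rot: [0.996, -0.093, 0.0, 0.0]
wrist_force: [0.1, -1.1, 0.2]
grip_width: 0.0851
finger_force: 0.0
t: 2.2
tool_pos: [0.4415, 0.0853, 0.3113]
eef_rot: [0.996, -0.093, 0.0, -0.0]
wrist_force: [0.6, -0.0, 0.5]
grip_width: 0.085
finger_force: 0.0
t 2.20 pos [0.4415 0.0853 0.3113] q [ 0.0714 -0.3747  1.97   -0.      1.5458  1.8285] F [ 0.5947 -0.0427  0.4522] w 0.0850 f 0.0
shift(tool) [-0.0616 -0.2242  0.1113] turn(tool) [-0.0001 -0.0004  0.0057] shift after turn [-0.0628 -0.2238  0.1113]
```

```bash
P="python3 -m pendant"
$P '[{"dx":-0.0125,"dy":-0.0447,"dz":0.01,"rx":0,"ry":0,"rz":0.005,"fingers":0.085},{"dx":-0.0125,"dy":-0.0447,"dz":0.01,"rx":0,"ry":0,"rz":0,"fingers":0.085},{"dx":-0.0125,"dy":-0.0447,"dz":0.02,"rx":0,"ry":0,"rz":0,"fingers":0.085},{"dx":-0.0125,"dy":-0.0447,"dz":0.02,"rx":0,"ry":0,"rz":0,"fingers":0.085},{"dx":-0.0125,"dy":-0.0447,"dz":0.02,"rx":0,"ry":0,"rz":0,"fingers":0.085}]'
$P '[{"dx":0,"dy":0,"dz":0.03,"rx":0,"ry":0,"rz":0,"fingers":0.085},{"dx":0,"dy":0,"dz":0.03,"rx":0,"ry":0,"rz":0,"fingers":0.085},{"dx":0,"dy":0,"dz":0,"rx":0,"ry":0,"rz":0,"fingers":0.085}]'
python3 - <<'E'
from d import *
from quad import *
a=np.radians(-11);delta([.4225,.317,.06],[np.cos(a),np.sin(a),0],[0,0,-1])
a,b=cap('scene'),cap('top')
z=lambda i,x,y,w,h:cv2.resize(i['image'][y:y+h,x:x+w,::-1],(400,300),interpolation=cv2.INTER_CUBIC)
cv2.imwrite('pics/pre.png',np.hstack([z(a,246,222,120,90),z(b,175,205,80,60)]))
E
```

```text
t: 2.7
tool_pos: [0.4224, 0.3153, 0.2314]
eef_rot: [0.995, -0.095, 0.0, -0.0]
wrist_force: [0.3, 0.2, 0.5]
grip_width: 0.0852
finger_force: 0.0
t: 3.0
tool_pos: [0.4199, 0.3121, 0.1666]
eef_rot: [0.995, -0.095, -0.004, 0.003]
wrist_force: [-0.3, -0.7, -0.5]
grip_width: 0.0848
finger_force: 0.0
t 3.00 pos [0.4199 0.3121 0.1666] q [ 0.5365 -0.1025  1.9898 -0.      1.2644  2.2974] F [-0.3223 -0.6549 -0.4696] w 0.0848 f 0.0
shift(tool) [ 0.0025 -0.0061  0.1066] turn(tool) [0.0067 0.0075 0.0019] shift after turn [ 0.0016 -0.0054  0.1066]
```

View pics/pre.png

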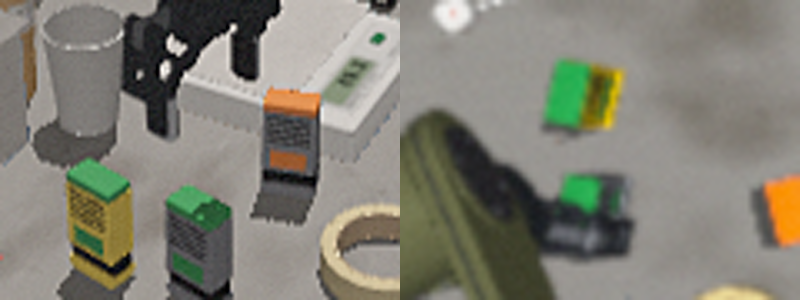

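The crop shows the grey pack with the green cap at scene (306,284). The open fingertips are above it at about (295,262) and (319,246). The yellow one is separate at (276,275).

```bash
P="python3 -m pendant"
$P '[{"dx":0,"dy":0,"dz":0,"rx":0,"ry":0,"rz":0,"fingers":0.085}]'
python3 - <<'E'
from d import *
a,b=cap('scene'),cap('top')
o=get_obs();print('proj',proj(a,o['tool_pos']),proj(b,o['tool_pos']))
a=np.radians(-11);delta([.4225,.317,.06],[np.cos(a),np.sin(a),0],[0,0,-1])
E
```

```text
t: 3.2
tool_pos: [0.4242, 0.3136, 0.1742]
eef_rot: [0.995, -0.096, 0.001, -0.001]
wrist_force: [-0.2, 0.2, 0.0]
grip_width: 0.085
finger_force: 0.0
proj (np.float64(305.3302995749332), np.float64(255.0231479112382)) (np.float64(203.26758733716554), np.float64(246.40340276981257))
t 3.30 pos [0.4243 0.3137 0.1744] q [ 0.5348 -0.1081  1.9813 -0.      1.2645  2.2975] F [-0.3631 -0.2634 -0.5323] w 0.0850 f 0.0
shift(tool) [-0.0028 -0.0026  0.1144] turn(tool) [-0.0026 -0.0029  0.0001] shift after turn [-0.0024 -0.0029  0.1144]
```

```bash
P="python3 -m pendant"
$P '[{"dx":-0.0025,"dy":-0.003,"dz":0.025,"rx":0,"ry":0,"rz":0,"fingers":0.085},{"dx":0,"dy":0,"dz":0.03,"rx":0,"ry":0,"rz":0,"fingers":0.085},{"dx":0,"dy":0,"dz":0.03,"rx":0,"ry":0,"rz":0,"fingers":0.085},{"dx":0,"dy":0,"dz":0.029,"rx":0,"ry":0,"rz":0,"fingers":0.085},{"dx":0,"dy":0,"dz":0,"rx":0,"ry":0,"rz":0,"fingers":0.085}]'
$P '[{"dx":0,"dy":0,"dz":0,"rx":0,"ry":0,"rz":0,"fingers":0.045},{"dx":0,"dy":0,"dz":0,"rx":0,"ry":0,"rz":0,"fingers":0.032},{"dx":0,"dy":0,"dz":0,"rx":0,"ry":0,"rz":0,"fingers":0.015},{"dx":0,"dy":0,"dz":0,"rx":0,"ry":0,"rz":0,"fingers":0.01},{"dx":0,"dy":0,"dz":0,"rx":0,"ry":0,"rz":0,"fingers":0.01}]' 60
python3 - <<'E'
from d import *
a=np.radians(-11);delta([.4225,.317,.06],[np.cos(a),np.sin(a),0],[0,0,-1])
E
```

```text
t: 3.8
tool_pos: [0.419, 0.3151, 0.0549]
eef_rot: [0.995, -0.096, -0.003, 0.002]
wrist_force: [-0.6, 0.1, -0.1]
grip_width: 0.0851
finger_force: 0.0
t: 4.3
tool_pos: [0.4223, 0.3177, 0.0598]
eef_rot: [0.995, -0.095, 0.001, -0.001]
wrist_force: [0.2, 1.2, 4.5]
grip_width: 0.0252
finger_force: 59.2
t 4.30 pos [0.4223 0.3177 0.0598] q [0.5431 0.0285 2.0598 0.0004 1.0497 2.3049] F [0.2239 1.1858 4.5102] w 0.0252 f 59.2
shift(tool) [ 0.0003  0.0006 -0.0002] turn(tool) [-0.0027 -0.0024  0.0007] shift after turn [ 0.0003  0.0006 -0.0002]
```

```bash
P="python3 -m pendant"
$P '[{"dx":0,"dy":0,"dz":-0.03,"rx":0,"ry":0,"rz":0,"fingers":0.01},{"dx":0,"dy":0,"dz":-0.05,"rx":0,"ry":0,"rz":0,"fingers":0.01},{"dx":0,"dy":0,"dz":-0.05,"rx":0,"ry":0,"rz":0,"fingers":0.01},{"dx":0,"dy":0,"dz":-0.05,"rx":0,"ry":0,"rz":0,"fingers":0.01},{"dx":0,"dy":0,"dz":-0.05,"rx":0,"ry":0,"rz":0,"fingers":0.01}]'
$P '[{"dx":0.0115,"dy":0.043,"dz":0,"rx":0,"ry":0,"rz":0,"fingers":0.01},{"dx":0.0115,"dy":0.043,"dz":0,"rx":0,"ry":0,"rz":0,"fingers":0.01},{"dx":0.0115,"dy":0.043,"dz":0,"rx":0,"ry":0,"rz":0,"fingers":0.01},{"dx":0.0115,"dy":0.043,"dz":0,"rx":0,"ry":0,"rz":0,"fingers":0.01},{"dx":0.0115,"dy":0.043,"dz":0,"rx":0,"ry":0,"rz":0,"fingers":0.01}]'
$P '[{"dx":0.0115,"dy":0.043,"dz":0,"rx":0,"ry":0,"rz":0,"fingers":0.01},{"dx":0.0115,"dy":0.043,"dz":0,"rx":0,"ry":0,"rz":0,"fingers":0.01},{"dx":0.0115,"dy":0.043,"dz":0,"rx":0,"ry":0,"rz":0,"fingers":0.01},{"dx":0.0115,"dy":0.043,"dz":0,"rx":0,"ry":0,"rz":0,"fingers":0.01},{"dx":0.0115,"dy":0.043,"dz":0,"rx":0,"ry":0,"rz":0,"fingers":0.01}]'
python3 - <<'E'
from d import *
f,B=bay(); print(f,B)
delta(f+B[:,2]*.19,B[:,0],-B[:,2])
from quad import *
t,s=cap('top'),cap('scene')
dark=lambda p:p.max(2)<150
# bay mouth: dark rectangle on white
for c,bx in((t,(360,202,22,26)),(s,(350,172,18,14))):
    try:
        q=quad(c['image'],*bx,dark); print(q)
    except Exception as e: print(e)
E
```

```text
t: 4.8
tool_pos: [0.4205, 0.3163, 0.2896]
eef_rot: [0.995, -0.095, -0.0, 0.0]
wrist_force: [1.2, -0.5, -2.3]
grip_width: 0.0252
finger_force: 58.9
t: 5.3
tool_pos: [0.4361, 0.0931, 0.2877]
eef_rot: [0.995, -0.095, -0.0, 0.0]
wrist_force: [0.4, -0.8, -1.8]
grip_width: 0.0255
finger_force: 59.2
t: 5.8
tool_pos: [0.4517, -0.129, 0.2877]
eef_rot: [0.995, -0.096, -0.0, -0.0]
wrist_force: [1.2, 0.3, -0.9]
grip_width: 0.0252
finger_force: 59.2
[ 0.5524 -0.2629  0.0595] [[ 0.8827 -0.0227 -0.4694]
 [ 0.02    0.9997 -0.0107]
 [ 0.4695  0.      0.8829]]
t 5.80 pos [ 0.4517 -0.129   0.2877] q [-0.3926 -0.3175  1.9658  0.      1.4934  1.3697] F [ 1.1742  0.328  -0.8532] w 0.0252 f 59.2
shift(tool) [0.0372 0.1312 0.0605] turn(tool) [ 0.0523  0.4869 -0.2099] shift after turn [-0.021   0.1361  0.0574]
[[375.3125 207.5667]
 [375.3125 222.4754]
 [364.6977 222.2872]
 [365.863  208.0869]]
[[348.115  178.4701]
 [352.4066 174.0826]
 [367.4877 185.4375]
 [358.4245 185.4375]]
```

```bash
P="python3 -m pendant"
$P '[{"dx":0.0124,"dy":0.0437,"dz":0,"rx":0,"ry":0,"rz":0,"fingers":0.01},{"dx":0.0124,"dy":0.0437,"dz":0,"rx":0,"ry":0,"rz":0,"fingers":0.01},{"dx":0.0124,"dy":0.0437,"dz":0,"rx":0,"ry":0,"rz":0,"fingers":0.01},{"dx":0,"dy":0,"dz":0,"rx":0.013,"ry":0.122,"rz":-0.052,"fingers":0.01},{"dx":0,"dy":0,"dz":0,"rx":0.013,"ry":0.122,"rz":-0.052,"fingers":0.01}]'
$P '[{"dx":0,"dy":0,"dz":0,"rx":0.013,"ry":0.122,"rz":-0.052,"fingers":0.01},{"dx":0,"dy":0,"dz":0,"rx":0.013,"ry":0.122,"rz":-0.052,"fingers":0.01},{"dx":0,"dy":0,"dz":0,"rx":0,"ry":0,"rz":0,"fingers":0.01},{"dx":0,"dy":0,"dz":0,"rx":0,"ry":0,"rz":0,"fingers":0.01}]'
python3 - <<'E'
from d import *
f,B=bay()
delta(f+B[:,2]*.155,B[:,0],-B[:,2])
t,s=cap('top','top1.png'),cap('scene','scene1.png')
print('mouth',proj(t,f+B[:,2]*.045),proj(s,f+B[:,2]*.045))
i=lambda im,x,y,w,h:cv2.resize(im['image'][y:y+h,x:x+w,::-1],(400,300),interpolation=cv2.INTER_CUBIC)
cv2.imwrite('pics/over.png',np.hstack([i(s,312,127,100,75),i(t,328,185,64,48)]))
E
```

```text
t: 6.4
tool_pos: [0.4646, -0.2636, 0.2862]
eef_rot: [0.992, -0.042, 0.123, -0.002]
wrist_force: [0.2, -0.8, -1.1]
grip_width: 0.0253
finger_force: 60.0
t: 6.8
tool_pos: [0.4635, -0.2626, 0.2876]
eef_rot: [0.97, 0.009, 0.241, -0.003]
wrist_force: [0.5, -0.3, -1.2]
grip_width: 0.0251
finger_force: 59.9
t 6.80 pos [ 0.4635 -0.2626  0.2876] q [-0.7967 -0.4132  2.0893  0.3846  1.1471  0.6515] F [ 0.5113 -0.2549 -1.2293] w 0.0251 f 59.9
shift(tool) [-0.0285  0.0024  0.0882] turn(tool) [ 0.0005  0.0011 -0.003 ] shift after turn [-0.0286  0.0023  0.0881]
mouth (np.float64(369.9957805985806), np.float64(215.0744745739864)) (np.float64(357.34298669152804), np.float64(180.9070797260253))
```

View pics/over.png

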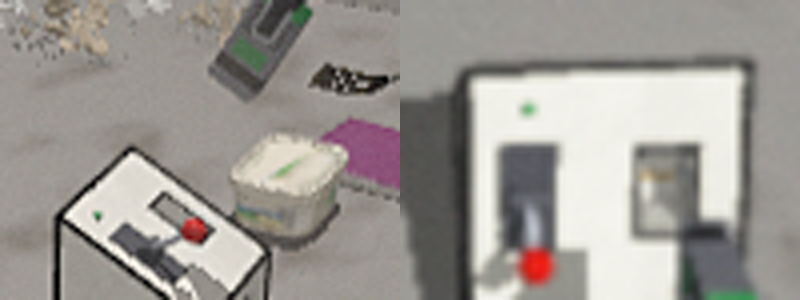

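```bash
P="python3 -m pendant"
$P '[{"dx":-0.0285,"dy":0.0024,"dz":0.02,"rx":0,"ry":0,"rz":-0.003,"fingers":0.01},{"dx":0,"dy":0,"dz":0.04,"rx":0,"ry":0,"rz":0,"fingers":0.01},{"dx":0,"dy":0,"dz":0.04,"rx":0,"ry":0,"rz":0,"fingers":0.01},{"dx":0,"dy":0,"dz":0.03,"rx":0,"ry":0,"rz":0,"fingers":0.01},{"dx":0,"dy":0,"dz":0,"rx":0,"ry":0,"rz":0,"fingers":0.01}]'
$P '[{"dx":0,"dy":0,"dz":0,"rx":0,"ry":0,"rz":0,"fingers":0.01},{"dx":0,"dy":0,"dz":0,"rx":0,"ry":0,"rz":0,"fingers":0.01}]'
python3 - <<'E'
from d import *
f,B=bay()
delta(f+B[:,2]*.113,B[:,0],-B[:,2])
t,s=cap('top','top2.png'),cap('scene','scene2.png')
for z in(.053,.148): 
  for a in((-.023,.013),(.023,.013),(.023,-.013),(-.023,-.013)):
    p=f+B@[a[0],a[1],z]; print(z,a,np.array(proj(t,p)),np.array(proj(s,p)))
i=lambda im,x,y,w,h:cv2.resize(im['image'][y:y+h,x:x+w,::-1],(400,300),interpolation=cv2.INTER_CUBIC)
cv2.imwrite('pics/near.png',np.hstack([i(s,325,142,64,48),i(t,340,195,48,36)]))
E
```

```text
t: 7.4
tool_pos: [0.4997, -0.2621, 0.1547]
eef_rot: [0.971, 0.012, 0.239, -0.006]
wrist_force: [-0.6, 0.6, -2.1]
grip_width: 0.0252
finger_force: 59.8
t: 7.6
tool_pos: [0.5011, -0.2654, 0.1623]
eef_rot: [0.97, 0.012, 0.244, -0.001]
wrist_force: [-0.2, -0.1, -0.9]
grip_width: 0.0254
finger_force: 59.8
t 7.60 pos [ 0.5011 -0.2654  0.1623] q [-0.7424 -0.2301  2.1662  0.4347  0.8831  0.5795] F [-0.1614 -0.1123 -0.9169] w 0.0254 f 59.8
shift(tool) [-0.003  -0.0013  0.0019] turn(tool) [ 0.0025 -0.0034  0.003 ] shift after turn [-0.003  -0.0013  0.0019]
0.053 (-0.023, 0.013) [366.5511 221.845 ] [362.1918 184.6252]
0.053 (0.023, 0.013) [366.8355 210.3071] [351.944  176.9247]
0.053 (0.023, -0.013) [374.0767 210.1042] [354.6825 174.1721]
0.053 (-0.023, -0.013) [373.6959 221.6427] [364.8059 181.7641]
0.148 (-0.023, 0.013) [370.0115 234.1664] [375.5798 165.5084]
0.148 (0.023, 0.013) [370.366  221.9908] [364.9087 157.5859]
0.148 (0.023, -0.013) [378.1186 221.7712] [367.5733 154.9924]
0.148 (-0.023, -0.013) [377.6536 233.9476] [378.1094 162.7997]
```

View pics/near.png

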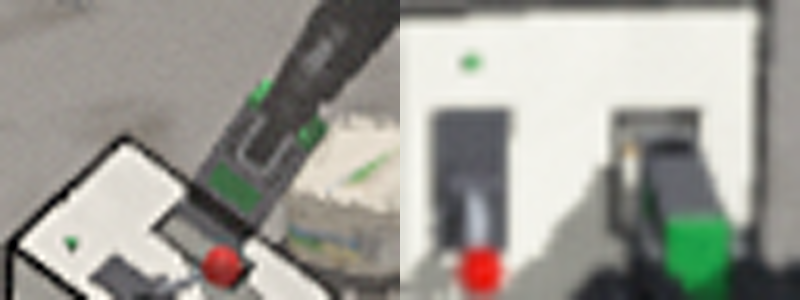

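Near view: the pack's foot band in the scene view at (355,172) matches the prediction. In the top view the cap at cols 372–380 looks about 1–2 px to the right, so I'll measure that more exactly.

```bash
python3 - <<'E'
from d import *
f,B=bay()
t,s=cap('top'),cap('scene')
HSV=cv2.cvtColor(t['image'],cv2.COLOR_RGB2HSV).astype(int)
for v in range(219,228):
    print(v,[tuple(HSV[v,u]) for u in range(369,382)])
g=t['image'].astype(int).mean(2).astype(int)
for v in range(206,221,2): print(v,g[v,360:384])
delta(f+B[:,2]*.113,B[:,0],-B[:,2])
o=get_obs(); A=Ro.from_quat(o['eef_rot']).as_matrix()
P=lambda a:np.round(proj(t,o['tool_pos']+A@np.array(a)),1)
# pack model in tool: z underside .0598, top .0598-.095 ; corners back side tool +x
print('top +-y',P([.023,.013,-.0352]),P([.023,-.013,-.0352]),'foot',P([.023,.013,.0598]),P([.023,-.013,.0598]))
E
```

```text
219 [(np.int64(68), np.int64(68), np.int64(75)), (np.int64(78), np.int64(46), np.int64(66)), (np.int64(107), np.int64(18), np.int64(100)), (np.int64(111), np.int64(17), np.int64(106)), (np.int64(108), np.int64(12), np.int64(108)), (np.int64(102), np.int64(12), np.int64(104)), (np.int64(107), np.int64(21), np.int64(111)), (np.int64(107), np.int64(16), np.int64(110)), (np.int64(107), np.int64(16), np.int64(115)), (np.int64(40), np.int64(5), np.int64(157)), (np.int64(27), np.int64(10), np.int64(223)), (np.int64(26), np.int64(9), np.int64(233)), (np.int64(30), np.int64(15), np.int64(205))]
220 [(np.int64(73), np.int64(53), np.int64(68)), (np.int64(73), np.int64(40), np.int64(58)), (np.int64(96), np.int64(16), np.int64(82)), (np.int64(72), np.int64(41), np.int64(105)), (np.int64(77), np.int64(46), np.int64(111)), (np.int64(73), np.int64(48), np.int64(112)), (np.int64(76), np.int64(41), np.int64(118)), (np.int64(76), np.int64(45), np.int64(120)), (np.int64(75), np.int64(45), np.int64(124)), (np.int64(71), np.int64(36), np.int64(136)), (np.int64(43), np.int64(15), np.int64(199)), (np.int64(
[... 4693 characters left out ...]
1 210 154  94  95 100 100 100 101 110 156 221
 234 235 235 229 148  83]
216 [239 237 224 177 129  76 110 188 143  82  92 105 104 105 103 106 112 164
 223 233 235 220 136  92]
218 [238 224 176 148 124  74  91 115  93  59  68  97 103 104 103 102 104 119
 184 227 231 201 118  90]
220 [184 153 149 144 122  75  90 108  89  60  53  80  96 101 101 108 109 113
 125 193 224 199 117 110]
t 7.80 pos [ 0.5004 -0.2654  0.1618] q [-0.7433 -0.2311  2.1678  0.4349  0.8828  0.5791] F [-0.3073  0.1968 -1.098 ] w 0.0254 f 59.8
shift(tool) [-0.0021 -0.0013  0.0017] turn(tool) [ 0.0027 -0.0032  0.0021] shift after turn [-0.0021 -0.0013  0.0017]
top +-y [378.6 221.5] [370.8 221.7] foot [374.6 209.7] [367.3 210. ]
```

```bash
P="python3 -m pendant"
$P '[{"dx":-0.002,"dy":-0.0015,"dz":0.003,"rx":0,"ry":0,"rz":0,"fingers":0.01},{"dx":0,"dy":0,"dz":0.004,"rx":0,"ry":0,"rz":0,"fingers":0.01},{"dx":0,"dy":0,"dz":0.004,"rx":0,"ry":0,"rz":0,"fingers":0.01},{"dx":0,"dy":0,"dz":0.004,"rx":0,"ry":0,"rz":0,"fingers":0.01},{"dx":0,"dy":0,"dz":0,"rx":0,"ry":0,"rz":0,"fingers":0.01}]'
cat > st.py <<'E'
from d import *
f,B=bay(); delta(f+B[:,2]*.0598,B[:,0],-B[:,2]); o=get_obs()
A=Ro.from_quat(o['eef_rot']).as_matrix(); print('F(tool)',A.T@o['wrist_force'],'M(tool)',A.T@o['moment'])
E
python3 st.py
```

```text
t: 8.3
tool_pos: [0.5052, -0.2628, 0.1448]
eef_rot: [0.97, 0.012, 0.242, -0.003]
wrist_force: [0.1, -0.3, -2.0]
grip_width: 0.025
finger_force: 59.9
t 8.30 pos [ 0.5052 -0.2628  0.1448] q [-0.7322 -0.2018  2.1738  0.4427  0.8504  0.5734] F [ 0.117  -0.3144 -2.0179] w 0.0250 f 59.9
shift(tool) [0.0016 0.0012 0.0377] turn(tool) [-0.     -0.0004  0.0012] shift after turn [0.0016 0.0012 0.0377]
F(tool) [-0.8514  0.316   1.833 ] M(tool) [ 0.0342 -0.3468 -0.0546]
```

```bash
P="python3 -m pendant"
$P '[{"dx":0,"dy":0,"dz":0.003,"rx":0,"ry":0,"rz":0,"fingers":0.01},{"dx":0,"dy":0,"dz":0,"rx":0,"ry":0,"rz":0,"fingers":0.01}]'
python3 st.py
```

```text
t: 8.5
tool_pos: [0.5066, -0.2629, 0.1425]
eef_rot: [0.97, 0.012, 0.242, -0.002]
wrist_force: [-0.4, 0.4, -1.6]
grip_width: 0.0253
finger_force: 59.9
t 8.50 pos [ 0.5066 -0.2629  0.1425] q [-0.7303 -0.1961  2.1731  0.444   0.8447  0.5724] F [-0.3733  0.4473 -1.6344] w 0.0253 f 59.9
shift(tool) [0.0014 0.0011 0.035 ] turn(tool) [ 0.0002 -0.0006  0.0015] shift after turn [0.0014 0.0011 0.035 ]
F(tool) [-1.0879 -0.4576  1.2719] M(tool) [-0.0464 -0.3452 -0.0435]
```

```bash
P="python3 -m pendant"
$P '[{"dx":0.0005,"dy":0,"dz":0.004,"rx":0,"ry":0,"rz":0,"fingers":0.01},{"dx":0,"dy":0,"dz":0.004,"rx":0,"ry":0,"rz":0,"fingers":0.01},{"dx":0,"dy":0,"dz":0.003,"rx":0,"ry":0,"rz":0,"fingers":0.01},{"dx":0,"dy":0,"dz":0,"rx":0,"ry":0,"rz":0,"fingers":0.01}]'
python3 st.py
```

```text
t: 8.9
tool_pos: [0.5121, -0.2624, 0.1328]
eef_rot: [0.97, 0.012, 0.242, -0.003]
wrist_force: [-1.0, 1.3, -1.3]
grip_width: 0.0256
finger_force: 60.1
t 8.90 pos [ 0.5121 -0.2624  0.1328] q [-0.7218 -0.1721  2.1706  0.4497  0.823   0.5693] F [-1.0331  1.3357 -1.3241] w 0.0256 f 60.1
shift(tool) [0.0011 0.0014 0.0238] turn(tool) [-0.0007 -0.0001  0.0013] shift after turn [0.0011 0.0014 0.0238]
F(tool) [-1.5051 -1.3603  0.6992] M(tool) [ 0.1569 -0.3646  0.0215]
```

Clean entry, 21 mm deep and starting to meet the ball. Pushing on.

```bash
P="python3 -m pendant"
$P '[{"dx":0,"dy":0,"dz":0.004,"rx":0,"ry":0,"rz":0,"fingers":0.01},{"dx":0,"dy":0,"dz":0.004,"rx":0,"ry":0,"rz":0,"fingers":0.01},{"dx":0,"dy":0,"dz":0.003,"rx":0,"ry":0,"rz":0,"fingers":0.01},{"dx":0,"dy":0,"dz":0,"rx":0,"ry":0,"rz":0,"fingers":0.01}]' 100
python3 st.py
```

```text
t: 9.3
tool_pos: [0.518, -0.2619, 0.124]
eef_rot: [0.97, 0.012, 0.243, -0.003]
wrist_force: [1.2, 5.3, 0.0]
grip_width: 0.0244
finger_force: 98.4
t 9.30 pos [ 0.518  -0.2619  0.124 ] q [-0.7136 -0.1492  2.1675  0.4575  0.8017  0.5647] F [1.2085 5.3279 0.0387] w 0.0244 f 98.4
shift(tool) [0.0001 0.0018 0.0134] turn(tool) [-0.0014 -0.0018  0.0014] shift after turn [0.0001 0.0018 0.0134]
F(tool) [ 1.1981 -5.2966  0.5991] M(tool) [ 1.0501  0.1128 -0.063 ]
```

```bash
P="python3 -m pendant"
$P '[{"dx":0,"dy":0,"dz":0.004,"rx":0,"ry":0,"rz":0,"fingers":0.01},{"dx":0,"dy":0,"dz":0.004,"rx":0,"ry":0,"rz":0,"fingers":0.01},{"dx":0,"dy":0,"dz":0.003,"rx":0,"ry":0,"rz":0,"fingers":0.01},{"dx":0,"dy":0,"dz":0,"rx":0,"ry":0,"rz":0,"fingers":0.01}]' 
python3 st.py
```

```text
t: 9.7
tool_pos: [0.5221, -0.262, 0.1127]
eef_rot: [0.97, 0.012, 0.242, -0.003]
wrist_force: [2.2, 3.1, -3.7]
grip_width: 0.0246
finger_force: 98.4
t 9.70 pos [ 0.5221 -0.262   0.1127] q [-0.7068 -0.1242  2.1661  0.4622  0.7787  0.5602] F [ 2.2034  3.0612 -3.6981] w 0.0246 f 98.4
shift(tool) [0.0017 0.0016 0.0014] turn(tool) [-0.0009  0.0007  0.0012] shift after turn [0.0017 0.0016 0.0014]
F(tool) [ 0.2766 -3.0063  4.3345] M(tool) [ 0.6768 -0.1363 -0.1205]
```

```bash
P="python3 -m pendant"
$P '[{"dx":0,"dy":0,"dz":0.0015,"rx":0,"ry":0,"rz":0,"fingers":0.01},{"dx":0,"dy":0,"dz":0.0015,"rx":0,"ry":0,"rz":0,"fingers":0.01},{"dx":0,"dy":0,"dz":0,"rx":0,"ry":0,"rz":0,"fingers":0.01}]' 
python3 st.py
```

```text
t: 10.0
tool_pos: [0.5235, -0.2623, 0.1115]
eef_rot: [0.97, 0.012, 0.242, -0.003]
wrist_force: [-5.0, 6.0, 4.5]
grip_width: 0.0245
finger_force: 100.0
t 10.00 pos [ 0.5235 -0.2623  0.1115] q [-0.7056 -0.1193  2.1641  0.4633  0.7756  0.5588] F [-5.0343  5.961   4.5259] w 0.0245 f 100.0
shift(tool) [ 0.0011  0.0013 -0.0003] turn(tool) [-0.001   0.0005  0.0021] shift after turn [ 0.0011  0.0013 -0.0003]
F(tool) [-2.1902 -6.0844 -6.2885] M(tool) [ 1.1937 -0.9402  0.0199]
```

```bash
P="python3 -m pendant"
$P '[{"dx":0,"dy":0,"dz":0.0015,"rx":0,"ry":0,"rz":0,"fingers":0.01},{"dx":0,"dy":0,"dz":0.001,"rx":0,"ry":0,"rz":0,"fingers":0.01},{"dx":0,"dy":0,"dz":0,"rx":0,"ry":0,"rz":0,"fingers":0.01}]' 
python3 st.py
```

```text
t: 10.3
tool_pos: [0.5239, -0.2624, 0.1117]
eef_rot: [0.97, 0.014, 0.241, -0.003]
wrist_force: [-27.2, 10.1, 22.8]
grip_width: 0.0251
finger_force: 103.7
t 10.30 pos [ 0.5239 -0.2624  0.1117] q [-0.7052 -0.1175  2.1618  0.4621  0.7779  0.5576] F [-27.2141  10.1046  22.8055] w 0.0251 f 103.7
shift(tool) [ 0.0006  0.0012 -0.0004] turn(tool) [-0.0024  0.0021  0.0046] shift after turn [ 0.0006  0.0012 -0.0004]
F(tool) [-13.132  -10.8571 -32.7487] M(tool) [ 2.2082 -2.6689  0.0333]
```

```bash
P="python3 -m pendant"
$P '[{"dx":0.001,"dy":0,"dz":-0.0025,"rx":0,"ry":0,"rz":0,"fingers":0.01},{"dx":0,"dy":0,"dz":0,"rx":0,"ry":0,"rz":0,"fingers":0.045},{"dx":0,"dy":0,"dz":0,"rx":0,"ry":0,"rz":0,"fingers":0.045},{"dx":0,"dy":0,"dz":0,"rx":0,"ry":0,"rz":0,"fingers":0.045}]' 
python3 st.py
$P '[{"dx":0,"dy":0,"dz":-0.02,"rx":0,"ry":0,"rz":0,"fingers":0.045},{"dx":0,"dy":0,"dz":-0.04,"rx":0,"ry":0,"rz":0,"fingers":0.045},{"dx":0,"dy":0,"dz":-0.04,"rx":0,"ry":0,"rz":0,"fingers":0.045},{"dx":0,"dy":0,"dz":-0.04,"rx":0,"ry":0,"rz":0,"fingers":0.0},{"dx":0,"dy":0,"dz":0,"rx":0,"ry":0,"rz":0,"fingers":0.0}]' 
python3 - <<'E'
from d import *
f,B=bay(); np.set_printoptions(precision=4,suppress=True)
t,s=cap('top','top3.png'),cap('scene','scene3.png')
def red(c,x,y,w,h):
    k=c['image'][y:y+h,x:x+w]; m=(k[...,0]>130)&(k[...,1]<70); v,u=np.nonzero(m); return np.array([u.mean()+x,v.mean()+y])
p,e=tri(t,red(t,335,215,30,25),s,red(s,345,170,30,30)); print('knob',p,e,'bay',B.T@(p-f))
for a in((-.023,.013),(.023,.013),(.023,-.013),(-.023,-.013)):
    q=f+B@[a[0],a[1],.095]; print(a,np.array(proj(t,q)),np.array(proj(s,q)))
print(get_obs()['tool_pos'])
i=lambda im,x,y,w,h:cv2.resize(im['image'][y:y+h,x:x+w,::-1],(400,300),interpolation=cv2.INTER_CUBIC)
cv2.imwrite('pics/home.png',np.hstack([i(s,325,152,64,48),i(t,340,195,48,36)]))
E
```

```text
t: 10.7
tool_pos: [0.5255, -0.2637, 0.1128]
eef_rot: [0.97, 0.012, 0.243, -0.001]
wrist_force: [0.4, 1.0, -0.6]
grip_width: 0.0449
finger_force: 0.0
t 10.70 pos [ 0.5255 -0.2637  0.1128] q [-0.7045 -0.1177  2.1609  0.463   0.7715  0.5607] F [ 0.432   1.0413 -0.5554] w 0.0449 f 0.0
shift(tool) [-0.0012 -0.0002 -0.0001] turn(tool) [ 0.003  -0.0026  0.0018] shift after turn [-0.0012 -0.0002 -0.0001]
F(tool) [ 0.1415 -1.0331  0.7015] M(tool) [-0.0672 -0.1787  0.0319]
t: 11.2
tool_pos: [0.4602, -0.2669, 0.2433]
eef_rot: [0.969, 0.012, 0.247, 0.003]
wrist_force: [1.3, -0.2, 0.3]
grip_width: 0.0168
finger_force: 0.0
knob [ 0.4891 -0.1848  0.1316] 0.00040284898904022334 bay [-0.0204  0.0796  0.0926]
(-0.023, 0.013) [368.0237 227.0884] [367.9906 176.345 ]
(0.023, 0.013) [368.3371 215.2764] [357.5599 168.5478]
(0.023, -0.013) [375.7958 215.0665] [360.2678 165.8619]
(-0.023, -0.013) [375.3801 226.8792] [370.5697 173.5477]
[ 0.4593 -0.265   0.2373]
```

View pics/home.png

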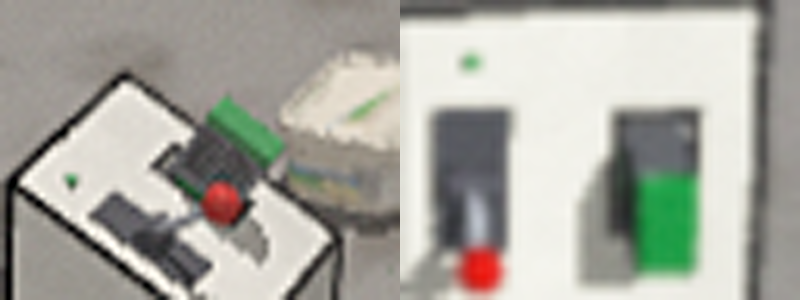

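Pack home: the cap in the top view (368.6–375.7, 215.6–227.7) matches the predicted home pose, and the knob is still at the off end. Next is the lever, with closed fingers from the front side.

```bash
python3 -c "
from d import *
f,B=bay()
delta(f+B@[-.058,.0797,.083],B[:,0],-B[:,2])"
```

```text
t 11.30 pos [ 0.4593 -0.265   0.2373] q [-0.8082 -0.3916  2.1589  0.4079  1.0617  0.5944] F [ 0.2287  0.9685 -0.6572] w 0.0017 f 0.0
shift(tool) [-0.0595 -0.0803  0.1172] turn(tool) [ 0.0039 -0.0035  0.0021] shift after turn [-0.0593 -0.0797  0.1177]
```

```bash
P="python3 -m pendant"
$P '[{"dx":-0.03,"dy":-0.02,"dz":0,"rx":0,"ry":0,"rz":0,"fingers":0.0},{"dx":-0.03,"dy":-0.03,"dz":0,"rx":0,"ry":0,"rz":0,"fingers":0.0},{"dx":0,"dy":-0.03,"dz":0.02,"rx":0,"ry":0,"rz":0,"fingers":0.0},{"dx":0,"dy":0,"dz":0.035,"rx":0,"ry":0,"rz":0,"fingers":0.0},{"dx":0,"dy":0,"dz":0.03,"rx":0,"ry":0,"rz":0,"fingers":0.0}]' 
$P '[{"dx":0,"dy":0,"dz":0.02,"rx":0,"ry":0,"rz":0,"fingers":0.0},{"dx":0,"dy":0,"dz":0,"rx":0,"ry":0,"rz":0,"fingers":0.0},{"dx":0,"dy":0,"dz":0,"rx":0,"ry":0,"rz":0,"fingers":0.0}]' 
python3 -c "
from d import *
f,B=bay()
delta(f+B@[-.058,.0797,.083],B[:,0],-B[:,2])"
```

```text
t: 11.8
tool_pos: [0.4441, -0.1832, 0.1297]
eef_rot: [0.97, 0.012, 0.242, -0.002]
wrist_force: [0.0, 0.2, -0.0]
grip_width: -0.0005
finger_force: 0.0
t: 12.1
tool_pos: [0.4531, -0.1837, 0.1131]
eef_rot: [0.97, 0.012, 0.241, -0.003]
wrist_force: [1.2, -0.6, 0.4]
grip_width: 0.0002
finger_force: 0.0
t 12.10 pos [ 0.4531 -0.1837  0.1131] q [-0.6669 -0.3964  2.3785  0.422   0.8179  0.6419] F [ 1.2298 -0.5518  0.3671] w 0.0002 f 0.0
shift(tool) [0.0029 0.0018 0.0101] turn(tool) [-0.0012  0.0013  0.0012] shift after turn [0.0029 0.0018 0.0101]
```

```bash
P="python3 -m pendant"
$P '[{"dx":0,"dy":0.001,"dz":0.01,"rx":0,"ry":0,"rz":0,"fingers":0.0},{"dx":0.01,"dy":0,"dz":0,"rx":0,"ry":0,"rz":0,"fingers":0.0},{"dx":0.01,"dy":0,"dz":0,"rx":0,"ry":0,"rz":0,"fingers":0.0},{"dx":0.01,"dy":0,"dz":0,"rx":0,"ry":0,"rz":0,"fingers":0.0}]' 
$P '[{"dx":0.01,"dy":0,"dz":0,"rx":0,"ry":0,"rz":0,"fingers":0.0},{"dx":0.008,"dy":0,"dz":0,"rx":0,"ry":0,"rz":0,"fingers":0.0},{"dx":0.006,"dy":0,"dz":0,"rx":0,"ry":0,"rz":0,"fingers":0.0},{"dx":0,"dy":0,"dz":0,"rx":0,"ry":0,"rz":0,"fingers":0.0}]' 
python3 -c "
from d import *
f,B=bay()
delta(f+B@[-.002,.0797,.083],B[:,0],-B[:,2])"
```

```text
t: 12.5
tool_pos: [0.4852, -0.1846, 0.1204]
eef_rot: [0.97, 0.012, 0.242, -0.002]
wrist_force: [-3.7, 0.3, 0.5]
grip_width: -0.0
finger_force: 1.6
t: 12.9
tool_pos: [0.5071, -0.1842, 0.132]
eef_rot: [0.97, 0.012, 0.243, -0.002]
wrist_force: [0.2, 0.3, -0.9]
grip_width: -0.0003
finger_force: 0.0
t 12.90 pos [ 0.5071 -0.1842  0.132 ] q [-0.5877 -0.2881  2.2667  0.3898  0.788   0.7342] F [ 0.2428  0.3432 -0.9223] w -0.0003 f 0.0
shift(tool) [ 0.0023 -0.      0.0015] turn(tool) [ 0.0013 -0.0027  0.0022] shift after turn [ 0.0024 -0.      0.0015]
```

```bash
P="python3 -m pendant"
$P '[{"dx":0.003,"dy":0,"dz":0,"rx":0,"ry":0,"rz":0,"fingers":0.0},{"dx":0.003,"dy":0,"dz":0,"rx":0,"ry":0,"rz":0,"fingers":0.0},{"dx":0,"dy":0,"dz":0,"rx":0,"ry":0,"rz":0,"fingers":0.0}]' 
python3 st.py | tail -1
$P '[{"dx":-0.03,"dy":0,"dz":0,"rx":0,"ry":0,"rz":0,"fingers":0.0},{"dx":-0.03,"dy":0,"dz":-0.03,"rx":0,"ry":0,"rz":0,"fingers":0.0},{"dx":-0.02,"dy":0,"dz":-0.04,"rx":0,"ry":0,"rz":0,"fingers":0.0},{"dx":0,"dy":0,"dz":-0.045,"rx":0,"ry":0,"rz":0,"fingers":0.0},{"dx":0,"dy":0,"dz":0,"rx":0,"ry":0,"rz":0,"fingers":0.0}]' 
python3 - <<'E'
from d import *
f,B=bay()
t,s=cap('top'),cap('scene')
def red(c,x,y,w,h):
    k=c['image'][y:y+h,x:x+w]; m=(k[...,0]>130)&(k[...,1]<70); v,u=np.nonzero(m); return np.array([u.mean()+x,v.mean()+y])
p,e=tri(t,red(t,335,190,30,50),s,red(s,325,155,55,45)); k=B.T@(p-f); print('knob bay',k,e,'angle',.5+np.arctan2(k[0],k[2]-.053))
i=lambda im,x,y,w,h:cv2.resize(im['image'][y:y+h,x:x+w,::-1],(400,300),interpolation=cv2.INTER_CUBIC)
cv2.imwrite('pics/end.png',np.hstack([i(s,285,142,120,90),i(t,340,195,48,36)]))
E
```

```text
t: 13.2
tool_pos: [0.5112, -0.1838, 0.1335]
eef_rot: [0.97, 0.012, 0.242, -0.002]
wrist_force: [-0.5, -0.7, -1.4]
grip_width: 0.0001
finger_force: 0.6
F(tool) [-1.1129  0.663   0.9993] M(tool) [-0.0292 -0.372   0.009 ]
t: 13.7
tool_pos: [0.3875, -0.1894, 0.2055]
eef_rot: [0.969, 0.011, 0.248, 0.003]
wrist_force: [0.8, -0.8, 1.8]
grip_width: 0.0002
finger_force: 0.0
knob bay [0.0218 0.0795 0.0936] 0.00031699868014394656 angle 0.9925814070513517
```

View pics/end.png

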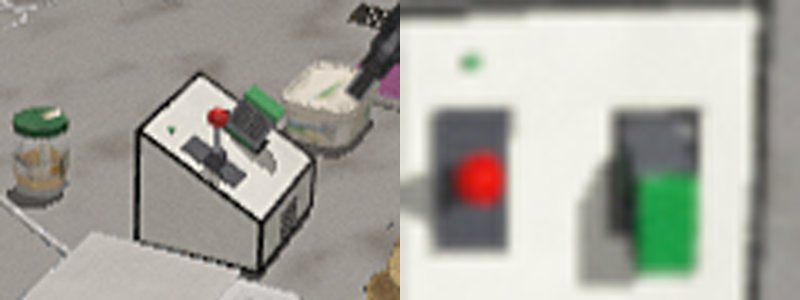

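The lever is over at about 0.99 rad (knob at scene (351,177)), the pack is home and unmoved, and the gripper is clear.

```bash
python3 -m pendant '[{"dx":0,"dy":0,"dz":0,"rx":0,"ry":0,"rz":0,"fingers":0.0},{"dx":0,"dy":0,"dz":0,"rx":0,"ry":0,"rz":0,"fingers":0.0}]'; python3 -c "
from h import *
print(r.finish_job())"
```

```text
t: 14.0
tool_pos: [0.3865, -0.1862, 0.1961]
eef_rot: [0.97, 0.012, 0.242, -0.003]
wrist_force: [-0.4, -0.1, 0.3]
grip_width: 0.0002
finger_force: 0.0
the job is handed in; nothing more can be done
None
```

The green-capped pack is pushed home on the floor of the bay and the lever was then swung to about 0.99 rad; the job was handed in at about 14 s, with no verdict returned, ball travel not measurable from here, and the orange pack, jar, cup and tub not touched.

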